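# Hang the garlic pail on the counter hook

### The job

Swing the pail's flat-lying wire bail upright while the pail still stands on the table, then lift the pail by the bail and hang it on the twin hook of the stand, with the garlic still inside. Lower the bail gently onto the hook's two arms by feel, since the height the post is set to is not measured, slide it fully home under the curled tips, let its weight settle there before you let go, and leave it hanging still and level. Do not force the sprung hook, and do not disturb the other things on the table.

Things in the scene. Friction and masses are not known exactly. Their poses are not given: they have to be found in the camera images.
- pail: Small blue enamel pail, 98 mm wide at the rim, 85 mm high, 0.3 to 0.5 kg in all with its bail and garlic (varies). Origin: centre of the underside, z up. The bail's hinge line runs along the pail's own y, 76 mm above the origin, and the bail lies flat toward the pail's own -x.
- bail (a joint): Angle of the bail: 0 = lying flat toward the pail's -x, 1.57 = upright, 3.14 = flat toward +x. It swings freely and falls flat when let go; it cannot go below flat. The pail is light: off the true arc, the bail shoves it along or tips it over before it stands upright.
- grip (a point): Centre of the bail's straight crown, 115 mm from the hinge line, inside a wooden roller (16 mm thick, 48 mm long) that spins freely; y runs along the crown. Either side of the roller bare 7 mm wire runs straight to 51 mm from this point. Flat: 76 mm above the table, 58 mm free between roller and rim for a finger. Upright: 191 mm above the pail's underside.
- stand: Dark steel stand fixed to the table; origin: post centre at table height, hook pointing to its own -x. Two level arms (7 mm bars at y = +38 and -38 mm; fingers fit between) run to -x from a crossbar on the post's top. Telescopic, its setting NOT measured: the arms' centreline is 225 to 265 mm above the table. Sprung: gives 0.67 mm per N downward, 20 mm at most; rigid sideways. Load it with 15 N at most.
- landing (a point): Point at table height plumb below where the bail's crown should come down on the level arms, 80 mm out from the post (stand's -x); anywhere 50 to 100 mm out is free from above. Axes as the stand's. Come in from the front (stand's -x side), crown 308 mm above the table: then at any setting the crown passes over the curls (tops 25 mm above the arms' centreline) and the rim under the arms, inside the bail.
- home (a point): Point at table height plumb below the seat, 118 mm out from the post. Here the arms dip 4 mm, and beyond it slope up (122 to 132 mm out: the stop) and curl back over the seat to 108 mm out, so the crown can only be slid in from the landing side, through the 14 mm high mouth under the curls. Home: the crown's centre is 110 to 130 mm out. Axes as the stand's; its base plate is 12 mm high.
- garlic: Garlic bulb, about 60 mm, lying loose in the pail. Origin at its underside.
- tin: Food tin, 57 mm wide, 72 mm high, at the right edge, before the coffee maker. Bystander.
- spice_jar: Glass spice jar with dark cap, 41 mm wide, 105 mm high, at the left. Bystander.
- mug: Green and white mug, 78 mm wide, 101 mm high, front left. Bystander.
- teaspoon: Steel teaspoon, 132 mm long, lying near the front edge. Bystander.
- sugar_glass: Tapered glass with sugar sachets, 75 mm wide, 117 mm high, front right. Bystander. (Fixed too: a black coffee maker 306 mm high at the back right, a white kettle on its base 240 mm high at the back left, an oil bottle 264 mm high at the right edge.)
Mind the look-alikes: they are no part of the job. What is shaped like the garlic but brown or yellow is not meant.

How it is judged:
By the outcome, as a careful person would: the job done as asked, in the order asked, and still so for the second after the job is handed in, with the robot touching nothing.
It also fails if it takes over 72 s, if anything falls off the work surface, if the arm or the gripper's body presses on something with over 40 N, if the wrist force passes 120 N, or if a joint passes its speed limit or range.

### The arm

A 6-joint arm with a two-finger parallel gripper is mounted at the origin on a cart in front of the work surface, level with it; the furniture and walls round the work are solid. World frame = base frame: x ahead of the robot, y to its left, z up, the work surface at z = 0. Lengths are in m, angles in degrees, forces in N, time in s.
With the tool pointing down it reaches from about 0.25 to 0.725 m from the base axis. Payload 9.7 kg.
Tool frame: the origin (TCP) lies midway between the tips of the shut fingers; the grasp point (between the pads) lies 19 mm behind it (bot.hold_point_z is the distance from the TCP to the grasp point, in m); z points along the fingers, y is the line along which they close (so a half turn about z gives the same grasp; the last joint's range is limited). The gripper opens to 85 mm and grips with 20 to 120 N. Pads are 22 mm wide; open, the fingers measure 114 mm over their backs; the gripper's body (76 mm by 85 mm) begins 54 mm behind the grasp point. The pads swing forward as they close: fully open they stand 13 mm farther back than shut.
Start: joints at [72.651, 4.979, 10.078, 95.1, 0, 90], TCP at [0.164, 0.525, 0.195] pointing down, gripper open.
Joint ranges: [-179.16, 179.16], [-48.56, 103.87], [-65.8, 70.77], [-126.05, 130.52], [-82.76, 87.17], [-180, 180]. Speed limits (degrees/s): [127.2, 127.2, 147.25, 180, 180, 180].

### API

Orientations are given as [roll, pitch, yaw] about the fixed x, y, z axes, in that order (R = Rz(yaw) Ry(pitch) Rx(roll)).
In Python, from workcell import bot gives the robot as it stands.
- The arm moves only by the tool play_rows, never from a script. Its argument "steps" is a list that holds one entry, the list of rows, each a list of 4 numbers: the shift along the tool's x, y, z in m, then the turn about the tool's z in rad. In form: [[[tx, ty, tz, yaw], ...]]. A call has exactly 5 rows; each row shifts and turns the commanded pose from where the row before left it, along the tool's axes as they then stand; what a row does not reach is not made up. A row lasts 1/12 s, in which the tool goes at most 41.7 mm and 7.16 degrees, less where a joint would pass 70% of its speed; a pose out of reach is approached as far as the arm can. A call is refused whole if a number of a shift passes 0.0417 or a number of a turn 0.125, either way. A call with a gripper value outside its range is refused whole. "gripper" is the finger opening in m, from 0 to 0.0854, set as the call begins (left out, the last holds). The fingers move at their own pace and stop on an object; "squeeze" is the grip in N (left out, the last holds). Time passes only in rows, so rows that do not move let the fingers close, or fill a call up. It gives the time, the measured TCP pose, the force, the opening and the grip force at its end, in the units of the state.
- bot.get_obs(): the state, without advancing time (a new reading comes with each control period).
- bot.camera(name): name is "scene" or "top" or "wrist"; returns a dict with "img" (400x640x3 uint8, blue, green, red), "vfov" (degrees; the focal length in pixels is half the picture's height over the tangent of half this angle, whatever the lens; pixels are square), "cx", "cy" (the principal point, pixels), "xyz" and "attitude" of the camera in the world. Camera axes: x right, y down, z forward; pixel columns grow to the right and rows downward; lengths in m; the calibration is good to about 2 mm. A picture is of the moment at which its call begins. There is no depth.
- bot.job_done(): hands the job in; it is judged then, once.
The state is a dict: "time": time; "q": joint angles; "qd": joint speeds; "joint_efforts": joint torques, N m; "ee_pos": TCP position; "tcp_rot": TCP orientation; "wrist_force": force on the tool from outside, world axes, zero at the start; "torque": the same for the moment, N m; "opening": finger opening in m; "grasp_force": force on a finger pad.
Only numpy, scipy, OpenCV 4.12 (cv2) and the standard library are available. Lean on these libraries where they do the work, as an engineer would, in place of code of your own. Each camera call takes 0.05 s, during which the arm holds its last target. There are 200 camera calls.

## Working session

There is one attempt and no reset: what is moved stays moved. The work goes in short steps, Python scripts to look and compute and a tool call to move; the robot and the scene stay as the last step left them, time stands still between calls to the robot, and variables do not carry over. Pictures are saved under pics/ and viewed, at most 10 in all, crops included, and the job is handed in when it is done.

Besides the shell and the picture viewer there is one more tool, called after "Emit:" by a JSON object that holds its "api" and its "payload". play_rows: Moves the arm, as the interface text tells. Its arguments: {"type":"object","properties":{"steps":{"type":"array","items":{"type":"array","items":{"type":"array","items":{"type":"number"}}}},"gripper":{"type":"number"},"squeeze":{"type":"number"}},"required":["steps"]}

```bash
mkdir -p pics; ls
python3 - <<'E'
from workcell import bot
import cv2,numpy as np
o=bot.get_obs();print({k:np.round(v,3).tolist() for k,v in o.items()}, bot.hold_point_z)
for n in ("scene","top"):
    c=bot.camera(n);cv2.imwrite(f"pics/{n}0.png",c["img"]);print(n,c["vfov"],c["cx"],c["cy"],c["xyz"],c["attitude"])
E
```

```text
pics
{'time': 0.0, 'q': [72.652, 5.013, 10.033, 95.101, -0.0, 90.001], 'qd': [-0.059, -0.11, -0.012, -0.019, -0.077, 0.01], 'joint_efforts': [0.0, -52.039, 46.48, 0.016, 0.0, 0.0], 'ee_pos': [0.164, 0.525, 0.194], 'tcp_rot': [-179.919, 0.0, 162.65], 'wrist_force': [-0.138, 0.057, 1.086], 'torque': [0.013, 0.001, -0.013], 'grasp_force': 0.0, 'opening': 0.085} 0.0187
scene 57.59658639910141 328.59778644551466 200.8117151405992 [-0.15417376 -0.39224684  0.88675899] [-137.41711267    0.55666102  -59.50715675]
top 52.59412787150849 321.96377998857537 202.5327738207425 [0.31958641 0.00182566 1.18120768] [-171.57584835    0.93903555  -90.53555605]
```

View pics/scene0.png

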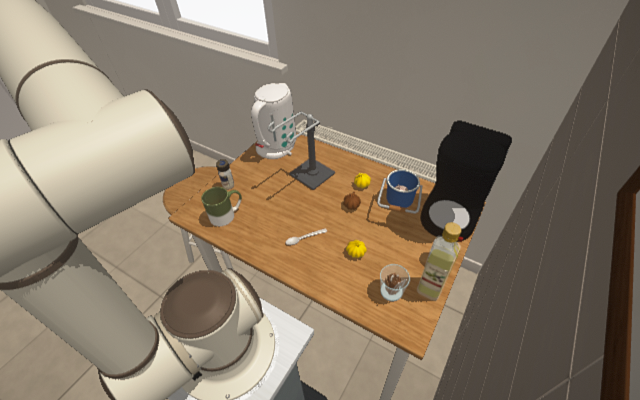

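View pics/top0.png

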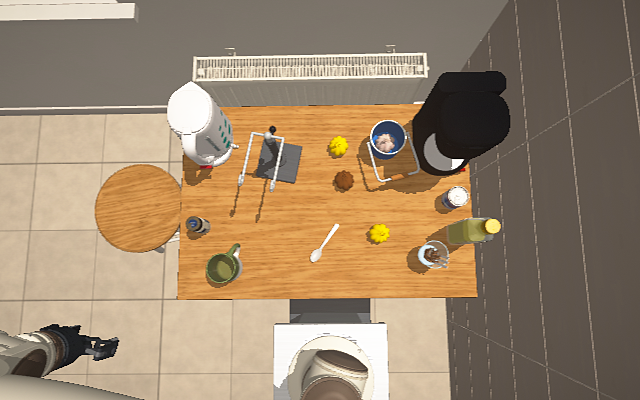

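The pail with white garlic is at top (388,140) and scene (402,188). Its bail lies toward the robot, with the crown near top (393,180). The stand's base is at top (280,160), with arms running to (241,182) and (273,187). The look-alikes are two yellow bulbs at top (339,146) and (379,233) and a brown one at (344,180); none of them is meant. The white bulb in the pail fits, so I'll confirm it in an enlarged crop.

```bash
cat > h.py <<'E'
from workcell import bot
import cv2,numpy as np
from scipy.spatial.transform import Rotation as R
def cam(n): 
    c=bot.camera(n); c["R"]=R.from_euler("xyz",c["attitude"],degrees=True).as_matrix(); c["f"]=200/np.tan(np.radians(c["vfov"]/2)); return c
def ray(c,u,v):
    d=c["R"]@np.array([(u-c["cx"])/c["f"],(v-c["cy"])/c["f"],1]); return np.array(c["xyz"]),d
def onz(c,u,v,z):
    p,d=ray(c,u,v); return p+d*(z-p[2])/d[2]
def proj(c,P):
    q=c["R"].T@(np.array(P)-c["xyz"]); return q[:2]/q[2]*c["f"]+[c["cx"],c["cy"]]
def tri(cs,uvs):
    A=np.zeros((3,3));b=np.zeros(3)
    for c,(u,v) in zip(cs,uvs):
        p,d=ray(c,u,v);d/=np.linalg.norm(d);M=np.eye(3)-np.outer(d,d);A+=M;b+=M@p
    return np.linalg.solve(A,b)
E
python3 - <<'E'
import sys;sys.path.insert(0,'.')
from h import *
t=cam("top");s=cam("scene")
a=cv2.resize(t["img"][100:210,225:425],None,fx=4,fy=4,interpolation=cv2.INTER_CUBIC)
cv2.imwrite("pics/crop_top.png",a)
b=np.hstack([cv2.resize(s["img"][105:195,258:338],None,fx=5,fy=5,interpolation=cv2.INTER_CUBIC),cv2.resize(s["img"][160:250,365:445],None,fx=5,fy=5,interpolation=cv2.INTER_CUBIC)])
cv2.imwrite("pics/crop_sc.png",b)
for z in(0,.012):print(onz(t,280,160,z),onz(s,313,175,z))
# blue mask
for n,c in(("t",t),("s",s)):
    hsv=cv2.cvtColor(c["img"],cv2.COLOR_BGR2HSV);m=cv2.inRange(hsv,(100,90,30),(130,255,255))
    k,l,st,ce=cv2.connectedComponentsWithStats(m)
    for i in range(1,k):
        if st[i,4]>80:print(n,st[i],ce[i])
E
```

```text
[0.62530147 0.14435637 0.        ] [0.62312148 0.13962659 0.        ]
[0.62219568 0.14290839 0.012     ] [0.61260279 0.13242906 0.012     ]
t [372 121  32  32 500] [389.548 133.474]
t [371 147  25  12 105] [380.84761905 154.41904762]
s [389 171  29  19 365] [403.31780822 179.29041096]
s [387 185  29  22 368] [399.79891304 197.47826087]
```

View pics/crop_top.png

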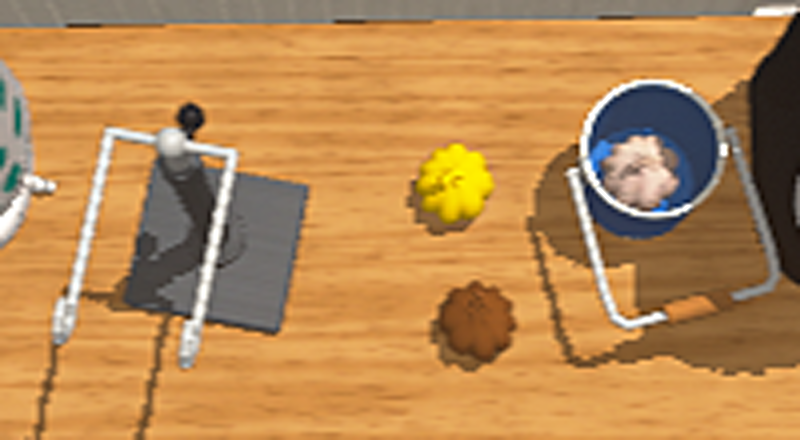

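View pics/crop_sc.png

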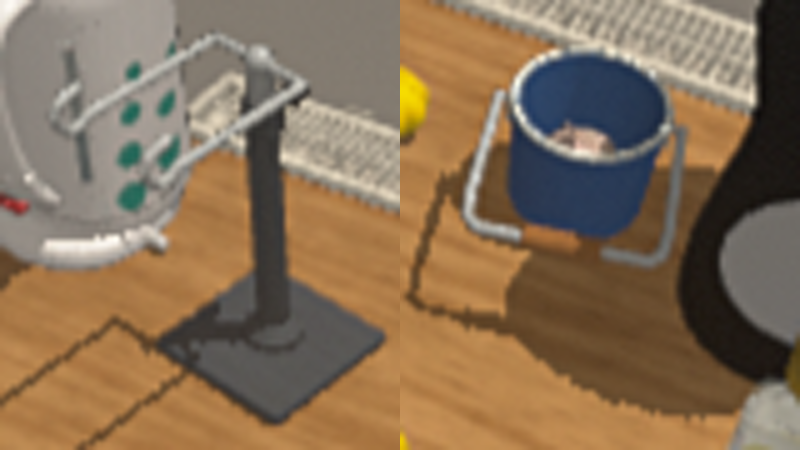

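The crop confirms it: the pinkish-white bulb is in the blue pail at about top (385,143). The bail's crown has its roller at crop (698,304). The stand's two arms run from crossbar crop (108,133) and (235,153) to tips at (62,335) and (188,360).

```bash
cat > m.py <<'E'
from h import *
t=cam("top");s=cam("scene")
T=lambda x,y:((x+.5)/4-.5+225,(y+.5)/4-.5+100)
S=lambda x,y:((x+.5)/5-.5+258,(y+.5)/5-.5+105)
P=lambda x,y:((x-400+.5)/5-.5+365,(y+.5)/5-.5+160)
np.set_printoptions(precision=4,suppress=True)
print("rim",onz(t,*T(651,149),.085),onz(s,*P(590,102),.085))
for n,a,b in(("hL",(574,174),(499,98)),("hR",(733,137),(680,132)),("cL",(621,324),(472,228)),("cR",(774,286),(658,260))):
    print(n,onz(t,*T(*a),.076),onz(s,*P(*b),.076))
print("roll",onz(t,*T(698,305),.076))
for n,a,b in(("xL",(108,133),(218,38)),("xR",(235,153),(303,88)),("tL",(62,335),(65,125)),("tR",(188,360),(160,180)),("ball",(172,140),(257,55))):
    print(n,tri((t,s),(T(*a),S(*b))))
print("plate",onz(t,*T(217,246),.012))
for a in ((308,183),(280,333),(125,303)):print(onz(t,*T(*a),.012))
print("platesc",[onz(s,*S(*b),.012) for b in((160,342),(275,422),(385,335))])
E
python3 m.py
```

```text
rim [ 0.6657 -0.1665  0.085 ] [ 0.67   -0.1684  0.085 ]
hL [ 0.6511 -0.1132  0.076 ] [ 0.6538 -0.1142  0.076 ]
hR [ 0.6764 -0.2259  0.076 ] [ 0.6823 -0.2251  0.076 ]
cL [ 0.543 -0.143  0.076] [ 0.5438 -0.1469  0.076 ]
cR [ 0.5686 -0.25    0.076 ] [ 0.5754 -0.2521  0.076 ]
roll [ 0.5558 -0.1968  0.076 ]
xL [0.6339 0.1821 0.2392]
xR [0.619  0.1074 0.2376]
tL [0.5087 0.2064 0.2445]
tR [0.4939 0.1306 0.2433]
ball [0.6255 0.1444 0.2448]
plate [0.6188 0.1462 0.012 ]
[0.6662 0.0785 0.012 ]
[0.5524 0.0993 0.012 ]
[0.5765 0.2141 0.012 ]
platesc [array([0.5802, 0.2093, 0.012 ]), array([0.5539, 0.0971, 0.012 ]), array([0.6653, 0.0757, 0.012 ])]
```

Emit:
{"api": "play_rows", "payload": {"steps": [[[0, 0, 0, 0.1024], [0, 0, 0, 0.1024], [0, 0, 0, 0.1024], [0, 0, 0, 0.1024], [0, 0, 0, 0.1024]]], "gripper": 0.05}}

```text
time: 0.72
ee_pos: [0.164, 0.5249, 0.1947]
tcp_rot: [-180.0, 0.0, 133.0]
wrist_force: [0.0, 0.4, 0.2]
opening: 0.0499
grasp_force: 0.0
```

Emit:
{"api": "play_rows", "payload": {"steps": [[[0, 0, 0, 0.1024], [0, 0, 0, 0.1024], [0, 0, 0, 0.1024], [0, 0, 0, 0.1024], [0, 0, 0, 0.1024]]]}}

```text
time: 1.13
ee_pos: [0.164, 0.5249, 0.1947]
tcp_rot: [-180.0, 0.0, 103.7]
wrist_force: [-0.1, 0.4, -0.0]
opening: 0.0501
grasp_force: 0.0
```

Emit:
{"api": "play_rows", "payload": {"steps": [[[-0.032, 0.008, 0, 0], [-0.032, 0.008, 0, 0], [-0.032, 0.008, 0, 0], [-0.032, 0.008, 0, 0], [-0.032, 0.008, 0, 0]]]}}

```text
time: 1.55
ee_pos: [0.2418, 0.378, 0.1947]
tcp_rot: [180.0, -0.0, 104.0]
wrist_force: [0.7, -0.5, 0.8]
opening: 0.05
grasp_force: 0.0
```

Emit:
{"api": "play_rows", "payload": {"steps": [[[-0.032, 0.008, 0, 0], [-0.032, 0.008, 0, 0], [-0.032, 0.008, 0, 0], [-0.032, 0.008, 0, 0], [-0.032, 0.008, 0, 0]]]}}

```text
time: 1.97
ee_pos: [0.3193, 0.2323, 0.1949]
tcp_rot: [180.0, -0.0, 104.0]
wrist_force: [1.0, 0.6, -0.2]
opening: 0.0498
grasp_force: 0.0
```

Emit:
{"api": "play_rows", "payload": {"steps": [[[-0.032, 0.008, 0, 0], [-0.032, 0.008, 0, 0], [-0.032, 0.008, 0, 0], [-0.032, 0.008, 0, 0], [-0.032, 0.008, 0, 0]]]}}

```text
time: 2.38
ee_pos: [0.3969, 0.0865, 0.195]
tcp_rot: [180.0, 0.0, 104.0]
wrist_force: [0.3, 0.5, -1.3]
opening: 0.0499
grasp_force: 0.0
```

Emit:
{"api": "play_rows", "payload": {"steps": [[[-0.032, 0.008, 0, 0], [-0.032, 0.008, 0, 0], [-0.032, 0.008, 0, 0], [-0.032, 0.008, 0, 0], [-0.032, 0.008, 0, 0]]]}}

```text
time: 2.8
ee_pos: [0.4743, -0.0592, 0.1949]
tcp_rot: [180.0, 0.0, 104.0]
wrist_force: [0.5, 0.1, -0.3]
opening: 0.05
grasp_force: 0.0
```

Emit:
{"api": "play_rows", "payload": {"steps": [[[-0.032, 0.008, 0, 0], [-0.032, 0.008, 0, 0], [-0.032, 0.008, 0, 0], [-0.032, 0.008, 0, 0], [-0.026, 0.008, 0, 0]]]}}

```text
time: 3.22
ee_pos: [0.5504, -0.1994, 0.1944]
tcp_rot: [-180.0, 0.0, 103.9]
wrist_force: [-0.1, 0.3, -0.1]
opening: 0.0502
grasp_force: 0.0
```

```bash
cat >> h.py <<'E'
def st():
    o=bot.get_obs();print("t",round(o["time"],2),"p",np.round(o["ee_pos"],4),"rpy",np.round(o["tcp_rot"],2),"F",np.round(o["wrist_force"],2),"op",round(o["opening"],4),"g",round(o["grasp_force"],1));return o
def rel(P,o=None):
    o=o or bot.get_obs(); return R.from_euler("xyz",o["tcp_rot"],degrees=True).as_matrix().T@(np.array(P)-o["ee_pos"])
E
python3 - <<'E'
from h import *
o=st();print(rel([.5555,-.1967,.076],o))
w=cam("wrist");cv2.imwrite("pics/w1.png",w["img"]);print(w["xyz"],proj(w,[.5555,-.1967,.076]))
s=cam("scene")
for u,v in((453,124),(445,150),(498,162)):print(onz(s,u,v,.306))
E
```

```text
t 3.22 p [ 0.5504 -0.1994  0.1944] rpy [-1.7999e+02  1.0000e-02  1.0393e+02] F [-0.07  0.32 -0.09] op 0.0502 g 0.0
[0.00140185 0.00559484 0.11844211]
[ 0.53369107 -0.13184633  0.37298712] [322.68201021 181.50923681]
[ 0.70965372 -0.26321629  0.306     ]
[ 0.59407363 -0.27946651  0.306     ]
[ 0.61344637 -0.40303996  0.306     ]
```

View pics/w1.png

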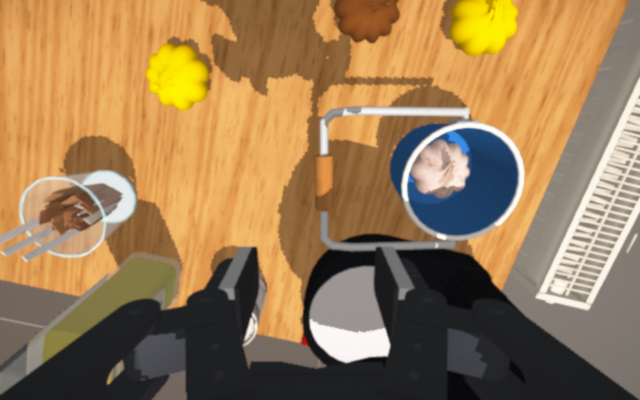

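The roller is at wrist (325,182), against a predicted (322.7,181.5). The crown is vertical in the image and the hinge ends are near (468,112) and (452,243). The tool is lined up with the bail.

Run:
```python
from h import *
np.set_printoptions(precision=4,suppress=True)
o=st();w=cam("wrist")
hsv=cv2.cvtColor(w["img"],cv2.COLOR_BGR2HSV)
print(hsv[182,325])
for u,v,z in((325,182,.080),(324,120,.076),(325.5,242,.076),(467,112,.076),(452,243,.076),(462.5,179.5,.085)):
    p=onz(w,u,v,z);print(u,v,p,rel(p,o))
```

```text
t 3.32 p [ 0.5509 -0.2002  0.193 ] rpy [-179.91   -0.03  103.82] F [-0.65  0.77 -0.7 ] op 0.0504 g 0.0
[ 15 174 228]
325 182 [ 0.5574 -0.1963  0.08  ] [0.0022 0.0075 0.113 ]
324 120 [ 0.5442 -0.1472  0.076 ] [0.053  0.0064 0.1171]
325.5 242 [ 0.5716 -0.2504  0.076 ] [-0.0538  0.0083  0.117 ]
467 112 [ 0.6549 -0.1136  0.076 ] [0.0592 0.1219 0.1169]
452 243 [ 0.6819 -0.2243  0.076 ] [-0.0547  0.1217  0.1168]
462.5 179.5 [ 0.6666 -0.1661  0.085 ] [0.0055 0.1207 0.1078]
```

Emit:
{"api": "play_rows", "payload": {"steps": [[[0.001, 0.007, 0.014, 0], [0, 0, 0.014, 0], [0, 0, 0.014, 0], [0, 0, 0.014, 0], [0, 0, 0.014, 0]]]}}

```text
time: 3.78
ee_pos: [0.5561, -0.1935, 0.1245]
tcp_rot: [180.0, 0.0, 104.0]
wrist_force: [0.6, -0.5, 0.4]
opening: 0.0499
grasp_force: 0.0
```

Emit:
{"api": "play_rows", "payload": {"steps": [[[0, 0, 0.014, 0], [0, 0, 0.014, 0], [0, 0, 0.014, 0], [0, 0, 0.014, 0], [0, 0, 0.012, 0]]]}}

```text
time: 4.2
ee_pos: [0.556, -0.1935, 0.0562]
tcp_rot: [-180.0, -0.0, 104.0]
wrist_force: [-0.3, 0.3, -0.6]
opening: 0.0499
grasp_force: 0.0
```

Emit:
{"api": "play_rows", "payload": {"steps": [[[0, 0, 0, 0], [0, 0, 0, 0], [0, 0, 0, 0], [0, 0, 0, 0], [0, 0, 0, 0]]], "gripper": 0.026}}

```text
time: 4.62
ee_pos: [0.5569, -0.1946, 0.0578]
tcp_rot: [179.9, 0.0, 104.0]
wrist_force: [-0.1, 0.6, -0.7]
opening: 0.0255
grasp_force: 0.0
```

Run:
```python
from h import *
o=st();w=cam("wrist");cv2.imwrite("pics/w2.png",w["img"])
print(proj(w,[.557,-.1963,.076]))
```

```text
t 4.62 p [ 0.5569 -0.1946  0.0578] rpy [1.7993e+02 5.0000e-02 1.0398e+02] F [-0.1   0.56 -0.68] op 0.0255 g 0.0
[315.5675106  250.16700266]
```

View pics/w2.png

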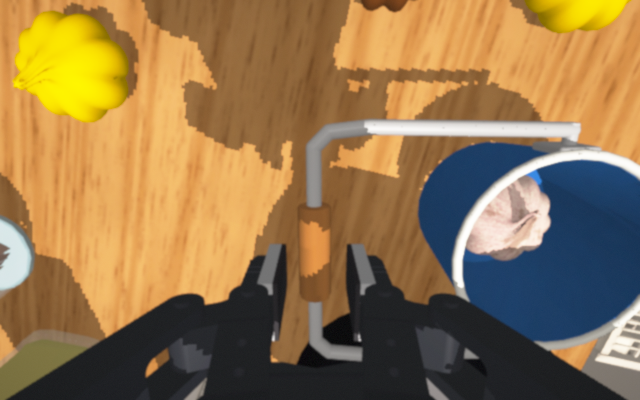

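The roller at (315,252) is centred between the fingers at (286/348). I'll nudge 2 mm along the crown and close.

Emit:
{"api": "play_rows", "payload": {"steps": [[[-0.002, 0, 0, 0], [0, 0, 0, 0], [0, 0, 0, 0], [0, 0, 0, 0], [0, 0, 0, 0]]], "gripper": 0.005, "squeeze": 30}}

```text
time: 5.08
ee_pos: [0.5569, -0.1965, 0.0567]
tcp_rot: [-180.0, -0.0, 104.0]
wrist_force: [0.1, -0.2, 0.3]
opening: 0.0052
grasp_force: 0.0
```

Emit:
{"api": "play_rows", "payload": {"steps": [[[0, 0, 0, 0], [0, 0, 0, 0], [0, 0, 0, 0], [0, 0, 0, 0], [0, 0, 0, 0]]]}}

```text
time: 5.5
ee_pos: [0.5569, -0.1964, 0.0568]
tcp_rot: [-180.0, -0.0, 104.0]
wrist_force: [0.2, -0.0, 0.4]
opening: 0.005
grasp_force: 0.0
```

Run:
```python
from h import *
np.set_printoptions(precision=4,suppress=True)
o=st()
a=[0,4,10]+list(range(17,91,6))+[90]
a=np.linspace(0,90,26)
y=.115*(1-np.cos(np.radians(a)));z=.115*np.sin(np.radians(a))
print(np.round(np.c_[a[1:],np.diff(y),-np.diff(z)]*[1,1e4,1e4]).tolist())
```

```text
t 5.5 p [ 0.5569 -0.1964  0.0568] rpy [-180.     -0.    103.98] F [ 0.19 -0.02  0.44] op 0.005 g 0.0
[[4.0, 2.0, -72.0], [7.0, 7.0, -72.0], [11.0, 11.0, -71.0], [14.0, 16.0, -71.0], [18.0, 20.0, -69.0], [22.0, 24.0, -68.0], [25.0, 29.0, -66.0], [29.0, 33.0, -64.0], [32.0, 37.0, -62.0], [36.0, 41.0, -60.0], [40.0, 44.0, -57.0], [43.0, 48.0, -54.0], [47.0, 51.0, -51.0], [50.0, 54.0, -48.0], [54.0, 57.0, -44.0], [58.0, 60.0, -41.0], [61.0, 62.0, -37.0], [65.0, 64.0, -33.0], [68.0, 66.0, -29.0], [72.0, 68.0, -24.0], [76.0, 69.0, -20.0], [79.0, 71.0, -16.0], [83.0, 71.0, -11.0], [86.0, 72.0, -7.0], [90.0, 72.0, -2.0]]
```

The fingers shut to 5 mm with no grip, so they missed the roller. I'll look.

Run:
```python
from h import *
w=cam("wrist");s=cam("scene")
a=cv2.resize(s["img"][150:250,350:450],(400,400),interpolation=cv2.INTER_CUBIC)
b=cv2.resize(w["img"][100:400,160:560],(400,300))
cv2.imwrite("pics/w3.png",np.hstack([a,np.vstack([b,np.zeros((100,400,3),np.uint8)])]))
o=st();print(proj(w,o["ee_pos"]),onz(w,315,252,.076))
```

```text
t 5.6 p [ 0.5569 -0.1965  0.0568] rpy [-180.     -0.    103.98] F [ 0.24 -0.04 -0.31] op 0.005 g 0.0
[316.1189067  233.44420771] [ 0.55689017 -0.19869245  0.076     ]
```

View pics/w3.png

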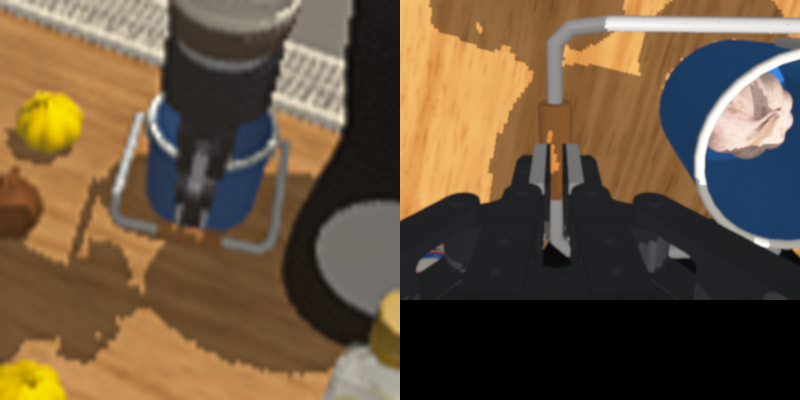

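Run:
```python
from h import *
np.set_printoptions(precision=4,suppress=True)
o=st();w=cam("wrist");print(w["xyz"],w["attitude"],w["f"],o["ee_pos"]-w["xyz"])
w1=dict(w);w1["xyz"]=np.array([.53369,-.13185,.37299])
print(tri((w1,w),((325,182),(315.5,251))), tri((w1,w),((324,120),(314,132))))
for z in(.056,.066,.076,.086,.096):print(z,proj(w,[o["ee_pos"][0],o["ee_pos"][1],z]), onz(w,315,203,z)-onz(w,315,299,z))
```

```text
t 5.6 p [ 0.5569 -0.1965  0.0568] rpy [-180.     -0.    103.98] F [ 0.24 -0.04 -0.31] op 0.005 g 0.0
[ 0.5401 -0.1289  0.2353] [164.0991   0.0116  13.9448] 355.1064173353278 [ 0.0168 -0.0675 -0.1786]
[ 0.5567 -0.1951  0.0828] [ 0.5448 -0.1488  0.015 ]
0.056 [316.1179 232.911 ] [-0.0137  0.0554  0.    ]
0.066 [316.1193 240.0005] [-0.0129  0.0523  0.    ]
0.076 [316.1209 247.8813] [-0.0122  0.0492  0.    ]
0.086 [316.1226 256.6939] [-0.0114  0.0461 -0.    ]
0.096 [316.1246 266.6138] [-0.0107  0.0431  0.    ]
```

Run:
```python
from h import *
np.set_printoptions(precision=2,suppress=True)
o=st();s=cam("scene");t=cam("top");p=np.array(o["ee_pos"])
for c,n,(u0,v0),k in((s,"s",(350,150),4),(t,"t",(350,120),4)):
  for z in(.057,.067,.076,.086,.1):
    q=proj(c,[p[0],p[1],z]);print(n,z,q,(q-[u0,v0])*k)
a=cv2.resize(s["img"][175:225,370:430],(600,500),interpolation=cv2.INTER_NEAREST)
cv2.imwrite("pics/s4.png",a)
```

```text
t 5.65 p [ 0.56 -0.2   0.06] rpy [-180.     -0.    103.98] F [ 0.34  0.27 -0.42] op 0.0048 g 0.0
s 0.057 [395.32 212.77] [181.3  251.06]
s 0.067 [395.74 210.58] [182.98 242.3 ]
s 0.076 [396.13 208.58] [184.51 234.32]
s 0.086 [396.56 206.33] [186.24 225.33]
s 0.1 [397.17 203.13] [188.7  212.54]
t 0.057 [397.84 176.92] [191.38 227.68]
t 0.067 [398.45 176.17] [193.79 224.69]
t 0.076 [399.   175.49] [196.   221.96]
t 0.086 [399.62 174.72] [198.49 218.88]
t 0.1 [400.52 173.62] [202.06 214.46]
```

View pics/s4.png

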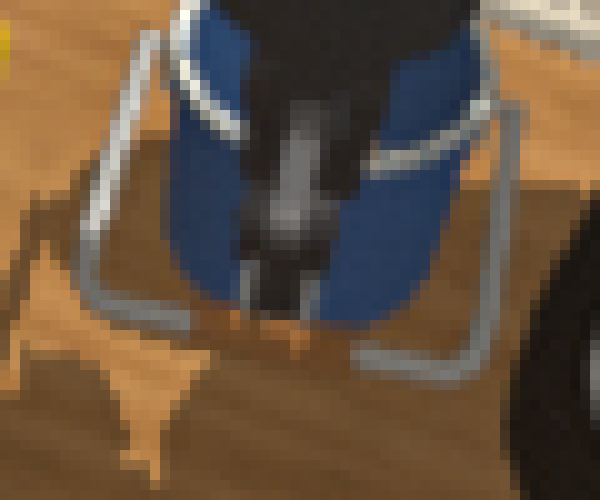

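In the scene view the fingertips end at crop (285,315), which is px (398,206). That corresponds to z ≈ 0.086, just above the roller, so the tips sit about 29 mm higher than the reported TCP. I'll open, go down 15 mm and check, then go down the rest.

Emit:
{"api": "play_rows", "payload": {"steps": [[[0, 0, 0, 0], [0, 0, 0, 0], [0, 0, 0, 0], [0, 0, 0, 0], [0, 0, 0, 0]]], "gripper": 0.034}}

```text
time: 6.17
ee_pos: [0.5569, -0.1965, 0.0568]
tcp_rot: [180.0, 0.0, 104.0]
wrist_force: [0.4, -0.2, -0.4]
opening: 0.0342
grasp_force: 0.0
```

Emit:
{"api": "play_rows", "payload": {"steps": [[[0, 0, 0.003, 0], [0, 0, 0.003, 0], [0, 0, 0.003, 0], [0, 0, 0.003, 0], [0, 0, 0.003, 0]]]}}

```text
time: 6.58
ee_pos: [0.5568, -0.1964, 0.0413]
tcp_rot: [-180.0, -0.0, 104.0]
wrist_force: [0.1, 0.8, -0.2]
opening: 0.0341
grasp_force: 0.0
```

Emit:
{"api": "play_rows", "payload": {"steps": [[[0, 0, 0.003, 0], [0, 0, 0.003, 0], [0, 0, 0.003, 0], [0, 0, 0.003, 0], [0, 0, 0.002, 0]]]}}

```text
time: 7.0
ee_pos: [0.5568, -0.1964, 0.0273]
tcp_rot: [-180.0, -0.0, 104.0]
wrist_force: [0.5, 1.2, -0.4]
opening: 0.0341
grasp_force: 0.0
```

Emit:
{"api": "play_rows", "payload": {"steps": [[[0, 0, 0, 0], [0, 0, 0, 0], [0, 0, 0, 0], [0, 0, 0, 0], [0, 0, 0, 0]]], "gripper": 0.01}}

```text
time: 7.42
ee_pos: [0.5568, -0.1964, 0.0278]
tcp_rot: [-180.0, -0.0, 104.0]
wrist_force: [-1.4, 0.6, -0.0]
opening: 0.0148
grasp_force: 29.4
```

Run:
```python
from h import *
w=cam("wrist");s=cam("scene")
a=cv2.resize(s["img"][170:230,370:430],(400,400),interpolation=cv2.INTER_CUBIC)
b=cv2.resize(w["img"][100:400,160:560],(400,300))
cv2.imwrite("pics/w5.png",np.hstack([a,np.vstack([b,np.zeros((100,400,3),np.uint8)])]))
o=st()
```

```text
t 7.52 p [ 0.5568 -0.1964  0.0278] rpy [-1.7999e+02 -1.0000e-02  1.0398e+02] F [-2.06  0.63 -0.65] op 0.0149 g 29.4
```

View pics/w5.png

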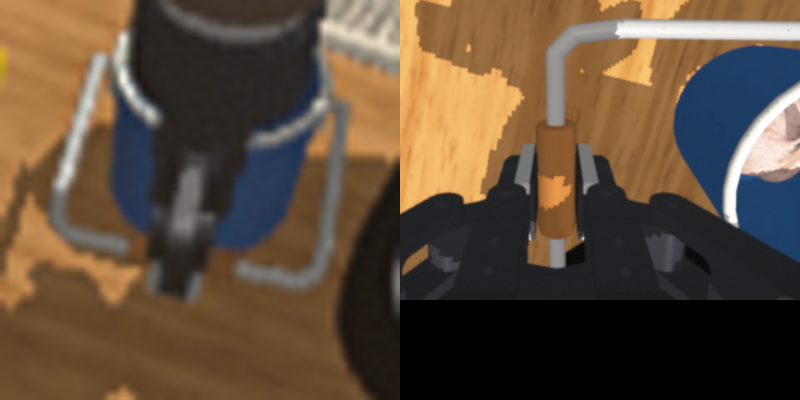

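The grip is good: opening 14.9 mm, 29 N, fingers astride the roller. Next I'll swing the bail along its 115 mm arc.

Emit:
{"api": "play_rows", "payload": {"steps": [[[0, 0.0002, -0.0072, 0], [0, 0.0007, -0.0072, 0], [0, 0.0011, -0.0071, 0], [0, 0.0016, -0.0071, 0], [0, 0.002, -0.0069, 0]]]}}

```text
time: 7.93
ee_pos: [0.5627, -0.1951, 0.0645]
tcp_rot: [180.0, 0.0, 104.0]
wrist_force: [-0.9, 1.2, -1.0]
opening: 0.0151
grasp_force: 29.5
```

Emit:
{"api": "play_rows", "payload": {"steps": [[[0, 0.0024, -0.0068, 0], [0, 0.0029, -0.0066, 0], [0, 0.0033, -0.0064, 0], [0, 0.0037, -0.0062, 0], [0, 0.0041, -0.006, 0]]]}}

```text
time: 8.35
ee_pos: [0.5786, -0.1911, 0.096]
tcp_rot: [-180.0, 0.0, 104.0]
wrist_force: [0.3, 0.9, -0.2]
opening: 0.0147
grasp_force: 29.5
```

```bash
cat > pail.py <<'E'
from h import *
def rim(c):
    hsv=cv2.cvtColor(c["img"],cv2.COLOR_BGR2HSV);m=cv2.inRange(hsv,(100,90,30),(130,255,255))
    k,l,st,ce=cv2.connectedComponentsWithStats(m)
    return [(*st[i].tolist(),) for i in range(1,k) if st[i,4]>60]
E
python3 - <<'E'
from pail import *
o=st();print("s",rim(cam("scene")));print("t",rim(cam("top")))
E
```

```text
t 8.35 p [ 0.5786 -0.1911  0.096 ] rpy [-180.      0.    103.98] F [ 0.27  0.9  -0.24] op 0.0147 g 29.5
s [(390, 172, 8, 12, 70), (407, 173, 11, 15, 103), (387, 187, 29, 21, 376)]
t [(372, 121, 29, 24, 296), (372, 146, 23, 13, 88)]
```

The pail hasn't moved and the forces are near zero, so I'll continue.

Emit:
{"api": "play_rows", "payload": {"steps": [[[0, 0.0044, -0.0057, 0], [0, 0.0048, -0.0054, 0], [0, 0.0051, -0.0051, 0], [0, 0.0054, -0.0048, 0], [0, 0.0057, -0.0044, 0]]]}}

```text
time: 8.87
ee_pos: [0.6036, -0.1848, 0.1213]
tcp_rot: [180.0, 0.0, 104.0]
wrist_force: [-1.2, 0.7, -1.2]
opening: 0.0147
grasp_force: 29.6
```

Emit:
{"api": "play_rows", "payload": {"steps": [[[0, 0.006, -0.0041, 0], [0, 0.0062, -0.0037, 0], [0, 0.0064, -0.0033, 0], [0, 0.0066, -0.0029, 0], [0, 0.0068, -0.0024, 0]]]}}

```text
time: 9.28
ee_pos: [0.6347, -0.1771, 0.1374]
tcp_rot: [180.0, -0.0, 104.0]
wrist_force: [-0.8, 1.1, 0.5]
opening: 0.015
grasp_force: 29.6
```

Emit:
{"api": "play_rows", "payload": {"steps": [[[0, 0.0069, -0.002, 0], [0, 0.0071, -0.0016, 0], [0, 0.0071, -0.0011, 0], [0, 0.0071, -0.0007, 0], [0, 0.0071, -0.0002, 0]]]}}

```text
time: 9.7
ee_pos: [0.669, -0.1685, 0.1428]
tcp_rot: [180.0, 0.0, 104.0]
wrist_force: [-0.8, 1.4, 1.6]
opening: 0.0149
grasp_force: 29.7
```

Run:
```python
from pail import *
o=st();print("s",rim(cam("scene")));print("t",rim(cam("top")))
```

```text
t 9.7 p [ 0.669  -0.1685  0.1428] rpy [179.99   0.   103.98] F [-0.85  1.39  1.59] op 0.0149 g 29.7
s [(389, 171, 29, 19, 364), (387, 185, 29, 23, 388)]
t []
```

The bail is upright and the pail is still in place. Now I'll lift by 117 mm, which puts the crown at 308 mm.

Emit:
{"api": "play_rows", "payload": {"steps": [[[0, 0, -0.002, 0], [0, 0, -0.004, 0], [0, 0, -0.007, 0], [0, 0, -0.009, 0], [0, 0, -0.01, 0]]], "squeeze": 40}}

```text
time: 10.22
ee_pos: [0.6679, -0.1689, 0.1753]
tcp_rot: [-180.0, -0.0, 104.0]
wrist_force: [0.5, -0.1, -3.8]
opening: 0.0143
grasp_force: 39.6
```

Emit:
{"api": "play_rows", "payload": {"steps": [[[0, 0, -0.01, 0], [0, 0, -0.01, 0], [0, 0, -0.01, 0], [0, 0, -0.01, 0], [0, 0, -0.01, 0]]]}}

```text
time: 10.63
ee_pos: [0.6681, -0.1689, 0.2261]
tcp_rot: [180.0, 0.0, 104.0]
wrist_force: [0.3, -0.4, -4.2]
opening: 0.0143
grasp_force: 39.6
```

Emit:
{"api": "play_rows", "payload": {"steps": [[[0, 0, -0.01, 0], [0, 0, -0.009, 0], [0, 0, -0.008, 0], [0, 0, -0.005, 0], [0, 0, -0.003, 0]]]}}

```text
time: 11.05
ee_pos: [0.6683, -0.1689, 0.261]
tcp_rot: [179.9, 0.0, 104.0]
wrist_force: [-0.0, 0.5, -4.6]
opening: 0.0143
grasp_force: 39.6
```

Emit:
{"api": "play_rows", "payload": {"steps": [[[0, 0, 0, 0], [0, 0, 0, 0], [0, 0, 0, 0], [0, 0, 0, 0], [0, 0, 0, 0]]]}}

```text
time: 11.47
ee_pos: [0.6681, -0.1687, 0.2593]
tcp_rot: [-180.0, -0.0, 104.0]
wrist_force: [-0.1, 0.6, -3.5]
opening: 0.0145
grasp_force: 39.6
```

Run:
```python
from pail import *
o=st();s=cam("scene");print("s",rim(s))
for P in ([.667,-.168,.202],[.669,-.1685,.117]):print(proj(s,P))
```

```text
t 11.47 p [ 0.6681 -0.1687  0.2593] rpy [-1.7997e+02 -2.0000e-02  1.0398e+02] F [-0.1   0.59 -3.51] op 0.0145 g 39.6
s [(394, 143, 31, 18, 411), (392, 157, 32, 25, 497)]
[407.69697671 151.67699647]
[403.95194906 172.75747574]
```

The pail weighs about 4 N and is hanging. I'll carry it to the front of the stand.

Emit:
{"api": "play_rows", "payload": {"steps": [[[0.002, -0.002, 0, 0], [0.004, -0.004, 0, 0], [0.006, -0.006, 0, 0], [0.008, -0.008, 0, 0], [0.01, -0.0095, 0, 0]]]}}

```text
time: 11.93
ee_pos: [0.632, -0.1467, 0.2592]
tcp_rot: [-180.0, -0.0, 104.0]
wrist_force: [0.6, 0.2, -3.8]
opening: 0.0146
grasp_force: 39.6
```

Emit:
{"api": "play_rows", "payload": {"steps": [[[0.0102, -0.0097, 0, 0], [0.0102, -0.0097, 0, 0], [0.0102, -0.0097, 0, 0], [0.0102, -0.0097, 0, 0], [0.0102, -0.0097, 0, 0]]]}}

```text
time: 12.35
ee_pos: [0.572, -0.1085, 0.2597]
tcp_rot: [180.0, 0.0, 104.0]
wrist_force: [-0.1, -0.2, -3.1]
opening: 0.0145
grasp_force: 39.6
```

Emit:
{"api": "play_rows", "payload": {"steps": [[[0.0102, -0.0097, 0, 0], [0.0102, -0.0097, 0, 0], [0.0102, -0.0097, 0, 0], [0.0102, -0.0097, 0, 0], [0.0102, -0.0097, 0, 0]]]}}

```text
time: 12.77
ee_pos: [0.5127, -0.0708, 0.2598]
tcp_rot: [180.0, 0.0, 104.0]
wrist_force: [0.3, 0.1, -3.2]
opening: 0.0143
grasp_force: 39.6
```

Emit:
{"api": "play_rows", "payload": {"steps": [[[0.0102, -0.0097, 0, 0], [0.0102, -0.0097, 0, 0], [0.0102, -0.0097, 0, 0], [0.0102, -0.0097, 0, 0], [0.0102, -0.0097, 0, 0]]]}}

```text
time: 13.18
ee_pos: [0.4533, -0.0331, 0.2598]
tcp_rot: [180.0, 0.0, 104.0]
wrist_force: [-0.8, -0.6, -3.2]
opening: 0.0146
grasp_force: 39.6
```

Emit:
{"api": "play_rows", "payload": {"steps": [[[0.01, -0.0095, 0, 0], [0.008, -0.008, 0, 0], [0.006, -0.006, 0, 0], [0.004, -0.004, 0, 0], [0.002, -0.002, 0, 0]]]}}

```text
time: 13.6
ee_pos: [0.4178, -0.0112, 0.2599]
tcp_rot: [180.0, 0.0, 104.0]
wrist_force: [0.0, -0.2, -4.2]
opening: 0.0142
grasp_force: 39.6
```

Emit:
{"api": "play_rows", "payload": {"steps": [[[0, 0, 0, 0.02], [0, 0, 0, 0.04], [0, 0, 0, 0.05], [0, 0, 0, 0.055], [0, 0, 0, 0.055]]]}}

```text
time: 14.02
ee_pos: [0.4188, -0.0117, 0.2594]
tcp_rot: [-180.0, 0.0, 91.1]
wrist_force: [0.2, 0.2, -4.0]
opening: 0.0145
grasp_force: 39.6
```

Emit:
{"api": "play_rows", "payload": {"steps": [[[0, 0, 0, 0.055], [0, 0, 0, 0.055], [0, 0, 0, 0.05], [0, 0, 0, 0.04], [0, 0, 0, 0.02]]]}}

```text
time: 14.43
ee_pos: [0.4188, -0.0117, 0.2594]
tcp_rot: [-180.0, 0.0, 78.6]
wrist_force: [0.1, -0.3, -3.8]
opening: 0.0144
grasp_force: 39.6
```

Run:
```python
from pail import *
o=st();u=np.array([-.981,.1945])
for d in(.22,.08):
    p=np.array([.625,.1445])+u*d;print(d,p,rel([*p,.260],o))
```

```text
t 14.43 p [ 0.4188 -0.0117  0.2594] rpy [-1.7998e+02  1.0000e-02  7.8580e+01] F [ 0.07 -0.28 -3.75] op 0.0144 g 39.6
0.22 [0.40918 0.18729] [ 0.19317709 -0.0487832  -0.00060638]
0.08 [0.54652 0.16006] [ 0.19367561  0.09122929 -0.00066103]
```

Emit:
{"api": "play_rows", "payload": {"steps": [[[0.002, -0.0006, 0, 0], [0.005, -0.0012, 0, 0], [0.007, -0.0018, 0, 0], [0.01, -0.0024, 0, 0], [0.012, -0.003, 0, 0]]]}}

```text
time: 14.85
ee_pos: [0.4165, 0.0265, 0.2597]
tcp_rot: [180.0, -0.0, 78.8]
wrist_force: [-0.7, 0.5, -4.0]
opening: 0.0146
grasp_force: 39.6
```

Emit:
{"api": "play_rows", "payload": {"steps": [[[0.0121, -0.0031, 0, 0], [0.0121, -0.0031, 0, 0], [0.0121, -0.0031, 0, 0], [0.0121, -0.0031, 0, 0], [0.0121, -0.0031, 0, 0]]]}}

```text
time: 15.27
ee_pos: [0.4128, 0.0895, 0.2597]
tcp_rot: [180.0, -0.0, 78.8]
wrist_force: [0.3, 0.0, -3.8]
opening: 0.0144
grasp_force: 39.6
```

Emit:
{"api": "play_rows", "payload": {"steps": [[[0.0121, -0.0031, 0, 0], [0.0121, -0.0031, 0, 0], [0.0121, -0.0031, 0, 0], [0.0121, -0.0031, 0, 0], [0.0121, -0.0031, 0, 0]]]}}

```text
time: 15.68
ee_pos: [0.4092, 0.1519, 0.2597]
tcp_rot: [-180.0, -0.0, 78.8]
wrist_force: [0.4, -0.1, -4.1]
opening: 0.0143
grasp_force: 39.6
```

Emit:
{"api": "play_rows", "payload": {"steps": [[[0.012, -0.003, 0, 0], [0.01, -0.0024, 0, 0], [0.007, -0.0018, 0, 0], [0.005, -0.0012, 0, 0], [0.002, -0.0006, 0, 0]]]}}

```text
time: 16.1
ee_pos: [0.4077, 0.1882, 0.2596]
tcp_rot: [-180.0, 0.0, 78.8]
wrist_force: [0.0, -0.2, -3.0]
opening: 0.0145
grasp_force: 39.6
```

Emit:
{"api": "play_rows", "payload": {"steps": [[[0, 0, 0, 0], [0, 0, 0, 0], [0, 0, 0, 0], [0, 0, 0, 0], [0, 0, 0, 0]]]}}

```text
time: 16.52
ee_pos: [0.4079, 0.187, 0.2598]
tcp_rot: [180.0, -0.0, 78.7]
wrist_force: [-0.4, 0.4, -3.4]
opening: 0.0147
grasp_force: 39.6
```

Run:
```python
from pail import *
o=st();u=np.array([-.981,.1945])
p=np.array([.625,.1445])+u*.08;print(p,rel([*p,.260],o))
w=cam("wrist");s=cam("scene");print(rim(s))
post=np.array([.625,.1445]);v=np.array([.1945,.981])
for nm,(a,b) in {"tipL":(.126,.038),"tipR":(.126,-.038),"xL":(0,.038),"xR":(0,-.038)}.items():
    P=[*(post+u*a+v*b),.245];print(nm,proj(w,P),proj(s,P))
for b in(.051,-.051):print("crown",proj(w,[*(np.array(o["ee_pos"][:2])+v*b),.308]))
a=cv2.resize(s["img"][90:240,230:380],(560,560),interpolation=cv2.INTER_CUBIC)
b=cv2.resize(w["img"],(240,150))
cv2.imwrite("pics/w6.png",np.hstack([a,np.vstack([b,np.zeros((410,240,3),np.uint8)])]))
cv2.imwrite("pics/w6w.png",w["img"])
```

```text
t 16.52 p [0.4079 0.187  0.2598] rpy [179.99  -0.    78.74] F [-0.43  0.37 -3.42] op 0.0147 g 39.6
[0.54652 0.16006] [ 0.00062239  0.14119312 -0.00022342]
[(241, 153, 27, 20, 379), (242, 167, 33, 27, 479)]
tipL [490.03297007 157.50728556] [269.51010151 129.52525056]
tipR [473.38209219 282.22908546] [287.54482565 140.13672259]
xL [720.34341973 157.16013599] [299.8289537 111.0059402]
xR [681.39393891 281.94605097] [317.78376782 120.41997036]
crown [316.14825337 151.3247488 ]
crown [316.47182527 379.89554136]
```

The lateral error is only 0.6 mm. I'll move in 140 mm over the arms.

Emit:
{"api": "play_rows", "payload": {"steps": [[[0, 0.002, 0, 0], [0, 0.003, 0, 0], [0, 0.005, 0, 0], [0, 0.007, 0, 0], [0, 0.0085, 0, 0]]]}}

```text
time: 17.03
ee_pos: [0.4335, 0.1823, 0.2597]
tcp_rot: [180.0, -0.0, 78.8]
wrist_force: [-0.1, -0.5, -4.3]
opening: 0.0144
grasp_force: 39.6
```

Emit:
{"api": "play_rows", "payload": {"steps": [[[0, 0.0089, 0, 0], [0, 0.0089, 0, 0], [0, 0.0089, 0, 0], [0, 0.0089, 0, 0], [0, 0.0089, 0, 0]]]}}

```text
time: 17.45
ee_pos: [0.4775, 0.1735, 0.2595]
tcp_rot: [-180.0, 0.0, 78.8]
wrist_force: [0.2, 0.4, -3.0]
opening: 0.0143
grasp_force: 39.6
```

Emit:
{"api": "play_rows", "payload": {"steps": [[[0, 0.0089, 0, 0], [0, 0.0089, 0, 0], [0, 0.0089, 0, 0], [0, 0.0089, 0, 0], [0, 0.0089, 0, 0]]]}}

```text
time: 17.87
ee_pos: [0.521, 0.1649, 0.2596]
tcp_rot: [-180.0, 0.0, 78.8]
wrist_force: [-0.3, -0.1, -3.7]
opening: 0.0145
grasp_force: 39.6
```

Emit:
{"api": "play_rows", "payload": {"steps": [[[0, 0.0085, 0, 0], [0, 0.007, 0, 0], [0, 0.005, 0, 0], [0, 0.003, 0, 0], [0, 0.002, 0, 0]]]}}

```text
time: 18.28
ee_pos: [0.5455, 0.16, 0.2595]
tcp_rot: [-180.0, 0.0, 78.8]
wrist_force: [-0.0, 0.1, -4.1]
opening: 0.0144
grasp_force: 39.6
```

Emit:
{"api": "play_rows", "payload": {"steps": [[[0, 0, 0.006, 0], [0, 0, 0.008, 0], [0, 0, 0.008, 0], [0, 0, 0.006, 0], [0, 0, 0.004, 0]]]}}

```text
time: 18.7
ee_pos: [0.5446, 0.1601, 0.2263]
tcp_rot: [-179.9, 0.0, 78.8]
wrist_force: [0.6, -0.5, -3.4]
opening: 0.0142
grasp_force: 39.6
```

Run:
```python
from pail import *
o=st();u=np.array([-.981,.1945])
p=np.array([.625,.1445])+u*.08;print(rel([*p,.260],o))
# wrist view: find arms (light grey pixels) for lateral check
w=cam("wrist");v=np.array([.1945,.981])
cv2.imwrite("pics/w7.png",w["img"])
for b in(.038,-.038):
  for z in(.235,.245):print(b,z,[proj(w,[*(np.array([.625,.1445])+u*a+v*b),z]).round(0) for a in(.03,.126)])
```

```text
t 18.7 p [0.5446 0.1601 0.2263] rpy [-1.7993e+02  4.0000e-02  7.8780e+01] F [ 0.6  -0.47 -3.44] op 0.0142 g 39.6
[ 0.000352    0.00187781 -0.03368618]
0.038 0.235 [array([423., 166.]), array([225., 166.])]
0.038 0.245 [array([430., 170.]), array([220., 170.])]
-0.038 0.235 [array([412., 304.]), array([235., 304.])]
-0.038 0.245 [array([417., 315.]), array([231., 315.])]
```

Crown is at about 274 mm. I'll use the last picture to check alignment over the arms.

View pics/w7.png

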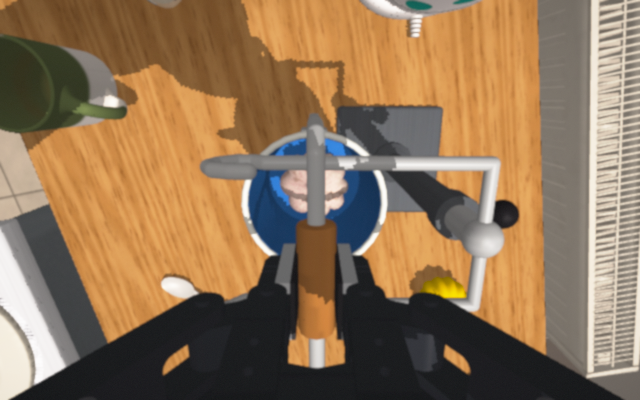

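The left arm runs along row 163 (predicted 166) and the crown crosses it at (316,163). The garlic is in the pail and the alignment is good. I'll lower and feel for contact.

Emit:
{"api": "play_rows", "payload": {"steps": [[[0, 0, 0.004, 0], [0, 0, 0.004, 0], [0, 0, 0.004, 0], [0, 0, 0.003, 0], [0, 0, 0.002, 0]]]}}

```text
time: 19.17
ee_pos: [0.5451, 0.1601, 0.2102]
tcp_rot: [-180.0, 0.0, 78.8]
wrist_force: [0.1, -0.1, -4.1]
opening: 0.0143
grasp_force: 39.6
```

Emit:
{"api": "play_rows", "payload": {"steps": [[[0, 0, 0.001, 0], [0, 0, 0.001, 0], [0, 0, 0.0005, 0], [0, 0, 0, 0], [0, 0, 0, 0]]]}}

```text
time: 19.58
ee_pos: [0.5452, 0.1601, 0.2083]
tcp_rot: [180.0, -0.0, 78.8]
wrist_force: [-0.5, -0.2, -3.6]
opening: 0.0145
grasp_force: 39.6
```

Emit:
{"api": "play_rows", "payload": {"steps": [[[0, 0, 0.001, 0], [0, 0, 0.001, 0], [0, 0, 0, 0], [0, 0, 0, 0], [0, 0, 0, 0]]]}}

```text
time: 20.0
ee_pos: [0.5452, 0.1601, 0.2062]
tcp_rot: [180.0, 0.0, 78.8]
wrist_force: [-0.6, -0.2, -3.7]
opening: 0.0145
grasp_force: 39.6
```

Emit:
{"api": "play_rows", "payload": {"steps": [[[0, 0, 0.001, 0], [0, 0, 0.001, 0], [0, 0, 0, 0], [0, 0, 0, 0], [0, 0, 0, 0]]]}}

```text
time: 20.42
ee_pos: [0.5452, 0.1601, 0.2042]
tcp_rot: [-180.0, 0.0, 78.8]
wrist_force: [0.4, -0.3, -3.3]
opening: 0.0145
grasp_force: 39.6
```

Emit:
{"api": "play_rows", "payload": {"steps": [[[0, 0, 0.001, 0], [0, 0, 0.001, 0], [0, 0, 0, 0], [0, 0, 0, 0], [0, 0, 0, 0]]]}}

```text
time: 20.83
ee_pos: [0.5452, 0.1601, 0.2022]
tcp_rot: [180.0, 0.0, 78.8]
wrist_force: [-0.1, -0.4, -3.1]
opening: 0.0145
grasp_force: 39.6
```

Emit:
{"api": "play_rows", "payload": {"steps": [[[0, 0, 0.001, 0], [0, 0, 0.001, 0], [0, 0, 0, 0], [0, 0, 0, 0], [0, 0, 0, 0]]]}}

```text
time: 21.25
ee_pos: [0.5452, 0.1601, 0.2002]
tcp_rot: [-180.0, 0.0, 78.8]
wrist_force: [0.3, -0.2, -3.9]
opening: 0.0145
grasp_force: 39.6
```

Emit:
{"api": "play_rows", "payload": {"steps": [[[0, 0, 0.001, 0], [0, 0, 0.001, 0], [0, 0, 0, 0], [0, 0, 0, 0], [0, 0, 0, 0]]]}}

```text
time: 21.67
ee_pos: [0.5452, 0.1601, 0.1982]
tcp_rot: [-180.0, -0.0, 78.8]
wrist_force: [-0.4, 0.0, -3.6]
opening: 0.0144
grasp_force: 39.6
```

Emit:
{"api": "play_rows", "payload": {"steps": [[[0, 0, 0.001, 0], [0, 0, 0.001, 0], [0, 0, 0, 0], [0, 0, 0, 0], [0, 0, 0, 0]]]}}

```text
time: 22.08
ee_pos: [0.5452, 0.1601, 0.1963]
tcp_rot: [180.0, -0.0, 78.8]
wrist_force: [0.4, 0.3, -3.8]
opening: 0.0146
grasp_force: 39.7
```

Emit:
{"api": "play_rows", "payload": {"steps": [[[0, 0, 0.001, 0], [0, 0, 0.001, 0], [0, 0, 0, 0], [0, 0, 0, 0], [0, 0, 0, 0]]]}}

```text
time: 22.5
ee_pos: [0.5452, 0.1601, 0.1944]
tcp_rot: [180.0, -0.0, 78.8]
wrist_force: [-0.2, -0.3, -0.8]
opening: 0.014
grasp_force: 39.9
```

Emit:
{"api": "play_rows", "payload": {"steps": [[[0, 0, 0.001, 0], [0, 0, 0.001, 0], [0, 0, 0, 0], [0, 0, 0, 0], [0, 0, 0, 0]]]}}

```text
time: 22.92
ee_pos: [0.5452, 0.1602, 0.1924]
tcp_rot: [180.0, -0.0, 78.8]
wrist_force: [0.8, -0.2, 2.3]
opening: 0.0146
grasp_force: 40.1
```

Contact came at TCP z ≈ 0.1963, so the arms are at about 0.237. I'm pressing about 6 N now; I'll ease to about 3 N and slide 36 mm toward the seat.

Emit:
{"api": "play_rows", "payload": {"steps": [[[0, 0, -0.001, 0], [0, 0, -0.001, 0], [0, -0.001, 0, 0], [0, -0.002, 0, 0], [0, -0.002, 0, 0]]]}}

```text
time: 23.33
ee_pos: [0.5403, 0.161, 0.1941]
tcp_rot: [180.0, 0.0, 78.8]
wrist_force: [2.7, -0.3, -0.3]
opening: 0.0143
grasp_force: 39.9
```

Emit:
{"api": "play_rows", "payload": {"steps": [[[0, -0.002, 0, 0], [0, -0.002, 0, 0], [0, -0.002, 0, 0], [0, -0.002, 0, 0], [0, -0.002, 0, 0]]]}}

```text
time: 23.75
ee_pos: [0.5302, 0.1631, 0.1942]
tcp_rot: [180.0, -0.0, 78.8]
wrist_force: [2.1, -0.4, -0.4]
opening: 0.0144
grasp_force: 39.9
```

Emit:
{"api": "play_rows", "payload": {"steps": [[[0, -0.002, 0, 0], [0, -0.002, 0, 0], [0, -0.002, 0, 0], [0, -0.002, 0, 0], [0, -0.002, 0, 0]]]}}

```text
time: 24.17
ee_pos: [0.5203, 0.165, 0.1942]
tcp_rot: [-180.0, -0.0, 78.8]
wrist_force: [0.9, -0.0, -0.2]
opening: 0.0145
grasp_force: 39.9
```

Emit:
{"api": "play_rows", "payload": {"steps": [[[0, -0.002, 0, 0], [0, -0.002, 0, 0], [0, -0.001, 0, 0], [0, 0, 0, 0], [0, 0, 0, 0]]]}}

```text
time: 24.58
ee_pos: [0.5152, 0.166, 0.1938]
tcp_rot: [-179.9, 0.0, 78.8]
wrist_force: [-2.3, 0.3, -2.9]
opening: 0.0146
grasp_force: 39.7
```

The crown is entering the dip: support is falling away and it is being drawn forward. I'll follow it in.

Emit:
{"api": "play_rows", "payload": {"steps": [[[0, -0.001, 0.0005, 0], [0, -0.001, 0.0005, 0], [0, -0.001, 0.0005, 0], [0, -0.001, 0.0005, 0], [0, 0, 0, 0]]]}}

```text
time: 25.0
ee_pos: [0.5117, 0.1668, 0.1921]
tcp_rot: [-180.0, 0.0, 78.8]
wrist_force: [-0.3, -0.5, -2.5]
opening: 0.0143
grasp_force: 39.7
```

Emit:
{"api": "play_rows", "payload": {"steps": [[[0, -0.001, 0.0005, 0], [0, -0.001, 0.0005, 0], [0, 0, 0.0005, 0], [0, 0, 0.0005, 0], [0, 0, 0, 0]]]}}

```text
time: 25.42
ee_pos: [0.5099, 0.1671, 0.1903]
tcp_rot: [180.0, -0.0, 78.8]
wrist_force: [0.4, 0.1, -0.7]
opening: 0.0142
grasp_force: 39.9
```

The crown is in the seat, about 117 mm out. I'll lower to put the full weight on the hook and let it settle.

Emit:
{"api": "play_rows", "payload": {"steps": [[[0, -0.001, 0.0005, 0], [0, 0, 0.0005, 0], [0, 0, 0, 0], [0, 0, 0, 0], [0, 0, 0, 0]]]}}

```text
time: 25.83
ee_pos: [0.5095, 0.1673, 0.1895]
tcp_rot: [179.9, -0.0, 78.8]
wrist_force: [5.5, -0.9, 0.7]
opening: 0.0144
grasp_force: 40.0
```

Emit:
{"api": "play_rows", "payload": {"steps": [[[0, 0, 0, 0], [0, 0, 0, 0], [0, 0, 0, 0], [0, 0, 0, 0], [0, 0, 0, 0]]]}}

```text
time: 26.25
ee_pos: [0.5095, 0.1672, 0.1895]
tcp_rot: [179.9, -0.0, 78.8]
wrist_force: [4.6, -1.2, 0.9]
opening: 0.0143
grasp_force: 40.0
```

Emit:
{"api": "play_rows", "payload": {"steps": [[[0, 0, 0, 0], [0, 0, 0, 0], [0, 0, 0, 0], [0, 0, 0, 0], [0, 0, 0, 0]]]}}

```text
time: 26.67
ee_pos: [0.5095, 0.1673, 0.1895]
tcp_rot: [179.9, -0.0, 78.8]
wrist_force: [5.3, -0.5, 0.0]
opening: 0.0141
grasp_force: 40.0
```

I'm touching the front stop (5 N), so I'll back off 1.5 mm and settle.

Emit:
{"api": "play_rows", "payload": {"steps": [[[0, 0.001, 0, 0], [0, 0.0005, 0, 0], [0, 0, 0, 0], [0, 0, 0, 0], [0, 0, 0, 0]]]}}

```text
time: 27.08
ee_pos: [0.51, 0.1671, 0.1891]
tcp_rot: [-180.0, 0.0, 78.8]
wrist_force: [-2.7, 0.7, 0.4]
opening: 0.0144
grasp_force: 40.0
```

Emit:
{"api": "play_rows", "payload": {"steps": [[[0, 0, 0, 0], [0, 0, 0, 0], [0, 0, 0, 0], [0, 0, 0, 0], [0, 0, 0, 0]]]}}

```text
time: 27.5
ee_pos: [0.5103, 0.1671, 0.1892]
tcp_rot: [-180.0, 0.0, 78.8]
wrist_force: [-3.5, 1.2, 0.5]
opening: 0.0146
grasp_force: 40.0
```

Emit:
{"api": "play_rows", "payload": {"steps": [[[0, 0, 0, 0], [0, 0, 0, 0], [0, 0, 0, 0], [0, 0, 0, 0], [0, 0, 0, 0]]]}}

```text
time: 27.92
ee_pos: [0.5103, 0.167, 0.1892]
tcp_rot: [-180.0, 0.0, 78.8]
wrist_force: [-3.5, 1.0, 1.7]
opening: 0.0142
grasp_force: 40.0
```

The dip is a V, so I'll centre between the two readings (−0.6 mm).

Emit:
{"api": "play_rows", "payload": {"steps": [[[0, -0.0006, 0, 0], [0, 0, 0, 0], [0, 0, 0, 0], [0, 0, 0, 0], [0, 0, 0, 0]]]}}

```text
time: 28.33
ee_pos: [0.5101, 0.1671, 0.1893]
tcp_rot: [180.0, -0.0, 78.8]
wrist_force: [0.6, 0.3, 1.6]
opening: 0.0144
grasp_force: 40.0
```

Emit:
{"api": "play_rows", "payload": {"steps": [[[0, 0, 0, 0], [0, 0, 0, 0], [0, 0, 0, 0], [0, 0, 0, 0], [0, 0, 0, 0]]]}}

```text
time: 28.75
ee_pos: [0.51, 0.1671, 0.1892]
tcp_rot: [180.0, -0.0, 78.8]
wrist_force: [2.4, -0.3, 0.6]
opening: 0.0145
grasp_force: 40.0
```

Run:
```python
from pail import *
st();print(rim(cam("scene")),rim(cam("top")));st()
```

```text
t 28.75 p [0.51   0.1671 0.1892] rpy [179.98  -0.    78.77] F [ 2.36 -0.28  0.65] op 0.0145 g 40.0
[(272, 154, 25, 18, 319), (273, 172, 29, 19, 387)] []
t 28.85 p [0.5099 0.1671 0.1892] rpy [179.98  -0.    78.76] F [ 2.19 -0.31  1.31] op 0.0143 g 40.0
```

The weight rests on the hook with about 1 N of extra press. Releasing gently.

Emit:
{"api": "play_rows", "payload": {"steps": [[[0, 0, 0, 0], [0, 0, 0, 0], [0, 0, 0, 0], [0, 0, 0, 0], [0, 0, 0, 0]]], "gripper": 0.022}}

```text
time: 29.27
ee_pos: [0.5096, 0.1672, 0.1891]
tcp_rot: [-180.0, 0.0, 78.8]
wrist_force: [0.2, -0.5, -0.5]
opening: 0.022
grasp_force: 0.0
```

Emit:
{"api": "play_rows", "payload": {"steps": [[[0, 0, 0, 0], [0, 0, 0, 0], [0, 0, 0, 0], [0, 0, 0, 0], [0, 0, 0, 0]]], "gripper": 0.04}}

```text
time: 29.68
ee_pos: [0.5098, 0.1671, 0.1892]
tcp_rot: [-180.0, 0.0, 78.8]
wrist_force: [-0.1, 0.5, 0.2]
opening: 0.04
grasp_force: 0.0
```

Run:
```python
from pail import *
st();print(rim(cam("scene")))
w=cam("wrist");hsv=cv2.cvtColor(w["img"],cv2.COLOR_BGR2HSV)
# roller mask: saturated brown near gripper
m=cv2.inRange(hsv[180:360,260:380],(5,120,60),(18,255,255));k,l,s,c=cv2.connectedComponentsWithStats(m)
print([(s[i].tolist(),c[i].round(1)) for i in range(1,k) if s[i,4]>300])
```

```text
t 29.68 p [0.5098 0.1671 0.1892] rpy [-180.      0.     78.77] F [-0.13  0.5   0.17] op 0.04 g 0.0
[(272, 154, 25, 17, 322), (273, 172, 28, 19, 376)]
[([0, 41, 114, 139, 9326], array([ 54.9, 114.4]))]
```

Forces are zero and the pail hasn't moved. I'll withdraw straight up.

Emit:
{"api": "play_rows", "payload": {"steps": [[[0, 0, -0.002, 0], [0, 0, -0.003, 0], [0, 0, -0.005, 0], [0, 0, -0.006, 0], [0, 0, -0.008, 0]]]}}

```text
time: 30.2
ee_pos: [0.5097, 0.1671, 0.2138]
tcp_rot: [-180.0, 0.0, 78.8]
wrist_force: [-0.4, -1.0, 1.0]
opening: 0.0399
grasp_force: 0.0
```

Emit:
{"api": "play_rows", "payload": {"steps": [[[0, 0, -0.012, 0], [0, 0, -0.015, 0], [0, 0, -0.018, 0], [0, 0, -0.02, 0], [0, 0, -0.02, 0]]]}}

```text
time: 30.62
ee_pos: [0.5096, 0.1671, 0.2998]
tcp_rot: [180.0, -0.0, 78.8]
wrist_force: [-0.2, 0.8, -0.4]
opening: 0.0404
grasp_force: 0.0
```

Emit:
{"api": "play_rows", "payload": {"steps": [[[0, -0.02, -0.01, 0], [0, -0.03, 0, 0], [0, -0.03, 0, 0], [0, -0.03, 0, 0], [0, -0.02, 0, 0]]]}}

```text
time: 31.03
ee_pos: [0.3803, 0.1926, 0.3095]
tcp_rot: [179.9, -0.1, 78.8]
wrist_force: [-0.6, 0.0, 0.5]
opening: 0.0398
grasp_force: 0.0
```

Emit:
{"api": "play_rows", "payload": {"steps": [[[-0.01, 0, 0, 0], [-0.03, 0, 0, 0], [-0.035, 0, 0, 0], [-0.035, 0, 0, 0], [-0.03, 0, 0, 0]]]}}

```text
time: 31.45
ee_pos: [0.3544, 0.0535, 0.309]
tcp_rot: [179.9, -0.0, 78.8]
wrist_force: [0.9, 0.3, -0.1]
opening: 0.04
grasp_force: 0.0
```

Emit:
{"api": "play_rows", "payload": {"steps": [[[-0.02, 0, 0, 0], [-0.01, 0, 0, 0], [0, 0, 0, 0], [0, 0, 0, 0], [0, 0, 0, 0]]]}}

```text
time: 31.87
ee_pos: [0.3494, 0.026, 0.3085]
tcp_rot: [180.0, -0.0, 78.8]
wrist_force: [-0.1, -0.5, 0.2]
opening: 0.0404
grasp_force: 0.0
```

Run:
```python
from pail import *
import time
st();s=cam("scene");print(rim(s));t=cam("top");print(rim(t))
# predicted pail at home: rim centre & underside
h=np.array([.625,.1445])+.118*np.array([-.981,.1945])
for c in(s,t):print([proj(c,[*h,z]).round(0) for z in(.046+.085,.046,.131+.1)])
hsv=cv2.cvtColor(t["img"],cv2.COLOR_BGR2HSV)
for nm,lo,hi in(("roller",(8,140,60),(18,255,255)),("garlic",(0,20,120),(14,90,255))):
    q=proj(t,[*h,.13 if nm=="garlic" else .238]).astype(int);m=cv2.inRange(hsv[q[1]-25:q[1]+25,q[0]-25:q[0]+25],lo,hi)
    print(nm,q,m.sum()//255,np.argwhere(m).mean(0)-25 if m.any() else None)
for _ in range(4):
    x=rim(cam("scene"));print(x[:3])
```

```text
t 31.87 p [0.3494 0.026  0.3085] rpy [ 1.7998e+02 -1.0000e-02  7.8760e+01] F [-0.07 -0.52  0.24] op 0.0404 g 0.0
[(272, 154, 25, 17, 297), (273, 172, 28, 19, 378)]
[(255, 174, 18, 8, 91)]
[array([284., 163.]), array([287., 183.]), array([281., 137.])]
[array([265., 190.]), array([270., 196.]), array([259., 183.])]
roller [258 182] 789 [ -3.90874525 -14.03802281]
garlic [265 190] 27 [-11.40740741 -13.88888889]
[(272, 154, 25, 17, 296), (273, 172, 28, 19, 377)]
[(272, 154, 25, 17, 295), (273, 172, 28, 19, 376)]
[(272, 154, 25, 17, 296), (273, 172, 28, 19, 377)]
[(272, 154, 25, 17, 297), (273, 172, 28, 19, 377)]
```

The pail hangs still where predicted, and nothing touches it.

```bash
python3 -c "
from workcell import bot
print(bot.job_done())"
```

```text
the job is handed in; nothing more can be done
None
```

The pail hangs still by its bail in the seat of the twin hook, about 118 mm out by my estimate, with the arm well clear, and the job is handed in at about 32 s; I last saw the garlic inside just before lowering onto the arms.

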